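# Load the dip basket and hook it into the soak tank

### The arm

A 6-joint arm with a two-finger parallel gripper is mounted at the origin on the work surface. World frame = base frame: x ahead of the robot, y to its left, z up, the work surface at z = 0. Lengths are in m, angles in rad, forces in N, time in s.
With the tool pointing down it reaches from about 0.35 to 0.975 m from the base axis. Payload 7.1 kg.
Tool frame: the origin (TCP) lies midway between the tips of the shut fingers; the grasp point (between the pads) lies 19 mm behind it; z points along the fingers, x is the direction in which the jaws open and shut, and the axes are right-handed (so a half turn about z gives the same grasp; the last joint's range is limited). The gripper opens to 88 mm and grips with 3 to 60 N. Pads are 20 mm wide; open, the fingers measure 115 mm over their backs; the gripper's body (75 mm by 178 mm) begins 61 mm behind the grasp point.
Start: joints at [1.304, 0.423, 1.63, -0, 1.089, -0.019], TCP at [0.153, 0.606, 0.198] pointing down, gripper open.
Joint ranges: [-3, 3], [-0.9, 2.11], [0.09, 2.58], [-1.31, 4.45], [0.11, 2.69], [-2.54, 2.54]. Speed limits (rad/s): [2.39, 2.39, 3.01, 3.14, 3.14, 3.14].

### API

Orientations are given as a unit quaternion [w, x, y, z].
In Python, from station import move_pose, movel, movej, command_gripper, wait, inverse_kinematics, read_camera, camera_info, MotionError, job_done, get_time, get_joint_pos, get_qvel, get_effort, get_tcp_pos, get_ee_rot, get_ft_force, get_ft_torque, get_grip_width gives the robot as it stands. Calls block until the motion is done:
- move_pose(position, orientation): joint-space move of the TCP to a pose.
- movel(position, frame=None, v=0.15, until_force=None): straight line of the TCP; frame=None keeps the orientation; v is the mean speed in m/s. With until_force (N) it stops when the force on the tool has changed by that much, and returns True; else False.
- movej(angles): joint-space move.
- command_gripper(opening): opening from 0.0 (shut) to 1.0 (fully open); the grip force is fixed at half the most; returns when the fingers have stopped.
- wait(seconds).
- inverse_kinematics(position, orientation): joint angles nearest the present ones, or None.
- read_camera(name): name is "side" or "top" or "wrist"; returns the picture (420x560x3 uint8, red, green, blue); there is no depth.
- camera_info(name): a dict with "intrinsics" (3x3 intrinsics, pixels), "dist" ([k1, k2, p1, p2, k3] as OpenCV has them; the pictures are not rectified), "T" (4x4, takes a point from camera to world coordinates); the wrist camera has in their place "tool_from_camera" (4x4, takes a point from camera to tool coordinates, whose origin is the TCP and whose axes are the tool frame's). Camera axes: x right, y up, looking along -z (the intrinsics and any distortion apply to the point x, -y, -z); pixel columns grow to the right and rows downward; lengths in m; the calibration is good to about 2 mm. A picture is of the moment at which its call begins: read the wrist's pose just before it. camera_info takes no time and is no camera call.
A pose or a line that the arm cannot do raises MotionError and nothing moves.
- job_done(): hands the job in, once; it reports no verdict.
Readings, each from a call of its own:
- get_time(): time.
- get_joint_pos(): joint angles.
- get_qvel(): joint speeds.
- get_effort(): joint torques, N m.
- get_tcp_pos(): TCP position.
- get_ee_rot(): TCP orientation.
- get_ft_force(): force on the tool from outside, world axes, zero at the start.
- get_ft_torque(): the same for the moment, N m.
- get_grip_width(): opening from 0.0 (shut) to 1.0 (fully open).
Only numpy, scipy, OpenCV 4.12 (cv2) and the standard library are available. Lean on these libraries where they do the work, as an engineer would, in place of code of your own. Each camera call takes 0.05 s, during which the arm holds its last target.

### The job

Get the loose piston ready for its soak: stand it upright, crown up, in the empty dip basket on the bench, then hook the loaded basket by its bent lip over the tank's long rim nearest the robot, so that it hangs inside the still empty tank beside the basket already there and clear of it. Set both down gently, do not let them drop, and leave the other basket, the connecting rod, the jar and the screwdriver where they are.

Things in the scene. Friction and masses are not known exactly. Their poses are not given: they have to be found in the camera images.
- piston_mid (a point): Engine piston, plain aluminium, a solid-sided cylinder 60 mm in diameter and 64 mm tall with three ring grooves near the crown, about 0.24 kg. It stands upright on the bench, crown (with a dark round carbon patch) up. The point is its centre, 32 mm above its foot; z is its axis, up.
- basket_grip (a point): Grip of the empty dip basket: an upright black rubber-sleeved block 14 mm thick (x), 56 mm wide (y), 40 mm tall, above the bend. Point: its centre, 130 mm above the basket's underside. Axes of all basket points: x level, from the lip towards the pan; y along the lip; z up. The loaded basket pulls down on its +x side: pinch the grip firmly (80 N or more) across its thickness.
- basket_bend (a point): Bend atop the basket's steel back strap (60 mm wide). Point: on the bend's underside, mid-gap, 30 mm below the grip's centre; the rim must sit here. The strap's outer face is 8 mm to +x, straight down 100 mm and flush with the pan's back; the lip's inner face is 8 mm to -x, goes down 26 mm, then flares outward; its edge is 36 mm below and up to 18 mm to -x.
- basket_floor (a point): Middle of the basket's wire pan floor, upper side, 4 mm above the underside; 63 mm to +x of the bend point and 96 mm below it. The pan is 110 (x) by 84 mm (y) outside, 102 by 78 mm inside; its walls reach 26 mm above this point. Strap, bend and grip rise at its -x end to 146 mm above this point; the grip's inner face is 56 mm to -x of it.
- tank_rim (a point): Soak tank: rectangular, stainless sheet, open, empty, fixed. Point: on top of its long rim nearest the robot, at the middle of the rim's length and thickness, 135 mm above the bench. x points into the tank, y along the rim, z up. The rim is 8 mm thick and 14 mm deep, its inner face flush with the wall. Inside: 184 mm (x) by 340 mm (y), floor 121 mm below the rim.
- hung_bend (a point): A second basket of the same shape, holding a piston, already hooked over that rim somewhere along it; leave it alone. Point and axes as for the empty basket's bend point; it is 84 mm wide (42 mm either side) and reaches 118 mm into the tank. There is always a free length of 120 mm or more inside the tank to its left or its right.
- tank: The soak tank as a body; origin on the bench under its middle, axes as for its rim point, which lies 96 mm to -x of the middle.
- basket: The empty dip basket, loose, steel, about 0.28 kg, standing on its flat pan; origin in the middle of the pan's underside, axes as above.
- piston: The loose piston as a body; origin in the middle of its foot.
- rod_mid (a point): Connecting rod, steel, 150 mm long, 24 mm thick, lying on the bench; a bystander.
- jar: Amber glass jar with a steel lid, 68 mm in diameter, 85 mm tall; a bystander. Origin at its foot.
- driver: Screwdriver, about 200 mm long, lying on the bench; a bystander.

How it is judged:
By the outcome, as a careful person would: the job done as asked, in the order asked, and still so for the second after the job is handed in, with the robot touching nothing.
It also fails if it takes over 64 s, if anything falls off the work surface, if the arm or the gripper's body presses on something with over 40 N, if the wrist force passes 120 N, or if a joint passes its speed limit or range.

## Working session

There is one attempt and no reset: what is moved stays moved. The work goes in short steps, each a Python script; the robot and the scene stay as the last script left them, time stands still between calls to the robot, and variables do not carry over. Pictures are saved under pics/ and viewed, and the job is handed in when it is done.

```bash
ls; mkdir -p pics
python3 - <<'E'
from station import *
import cv2
for n in ("side","top","wrist"):
    im=read_camera(n); cv2.imwrite(f"pics/{n}0.png",im[:,:,::-1])
    print(n,camera_info(n))
print(get_time(),get_tcp_pos(),get_ee_rot(),get_ft_force())
E
```

```text
pics
side {'intrinsics': array([[394.32174841,   0.        , 277.59443879],
       [  0.        , 394.32174841, 201.86513514],
       [  0.        ,   0.        ,   1.        ]]), 'dist': array([-0.01310209,  0.        ,  0.        ,  0.        ,  0.        ]), 'T': array([[ 0.99882439,  0.02233025, -0.0430256 ,  0.50275456],
       [-0.04491478,  0.76019505, -0.64814053, -0.7446477 ],
       [ 0.01823471,  0.64931106,  0.76030431,  0.91176758],
       [ 0.        ,  0.        ,  0.        ,  1.        ]])}
top {'intrinsics': array([[526.67870749,   0.        , 273.85781482],
       [  0.        , 526.67870749, 206.87380252],
       [  0.        ,   0.        ,   1.        ]]), 'dist': array([-0.04322157,  0.        ,  0.        ,  0.        ,  0.        ]), 'T': array([[-7.21617342e-05,  9.91772771e-01, -1.28010803e-01,
         3.97339401e-01],
       [-9.99994485e-01,  3.53488342e-04,  3.30238886e-03,
        -7.37308701e-02],
       [ 3.32046968e-03,  1.28010335e-01,  9.91767275e-01,
         1.42430190e+00],
       [ 0.00000000e+00,  0.00000000e+00,  0.00000000e+00,
         1.00000000e+00]])}
wrist {'intrinsics': array([[369.99977868,   0.        , 281.87753353],
       [  0.        , 369.99977868, 211.86696055],
       [  0.        ,   0.        ,   1.        ]]), 'dist': array([0.00035486, 0.        , 0.        , 0.        , 0.        ]), 'tool_from_camera': array([[ 9.99999305e-01,  4.10866475e-04,  1.10531659e-03,
        -9.04962950e-04],
       [ 7.15065296e-04, -9.56619596e-01, -2.91339043e-01,
        -7.96574173e-02],
       [ 9.37666064e-04,  2.91339631e-01, -9.56619224e-01,
        -1.87442819e-01],
       [ 0.00000000e+00,  0.00000000e+00,  0.00000000e+00,
         1.00000000e+00]])}
0.15 [0.15314185 0.60549696 0.19748601] [ 3.54944882e-04  7.89063079e-01  6.14311909e-01 -4.59341981e-04] [-0.25446504 -0.55429488 -0.37668169]
```

View pics/top0.png

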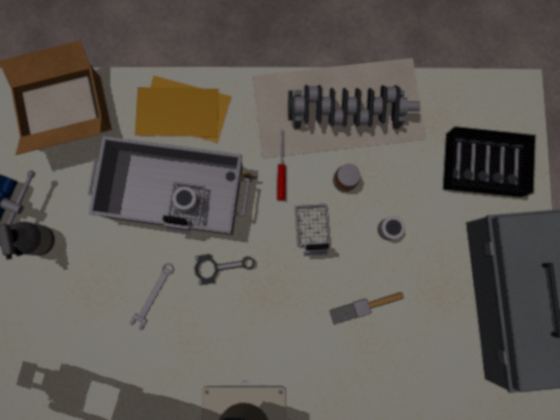

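View pics/side0.png

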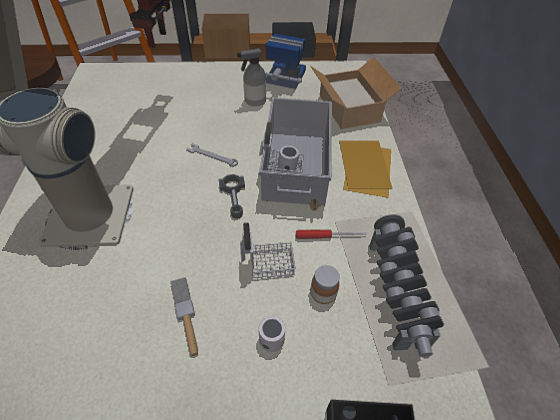

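View pics/wrist0.png

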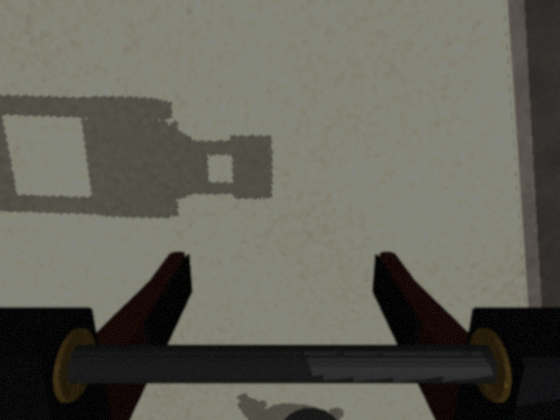

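The top view puts the tank at upper left with the hung basket near (185,205). The empty basket is at (313,228) with its grip at (317,250), the piston at (392,228) and the jar at (347,178). I'll get rough positions from these pixels and then look closer with the wrist camera.

View pics/topz.png

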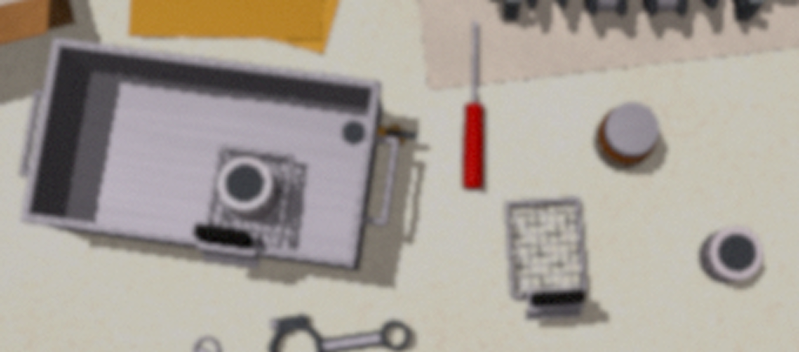

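Run:
```python
from h import *
move_pose([0.40,-0.28,0.27],down(np.pi/2))
print(get_time(),get_joint_pos())
im,T=snap("wrist","w1")
cv2.imwrite("pics/w1b.png",cv2.convertScaleAbs(cv2.resize(im[:,:,::-1],(800,600)),alpha=1.6))
```

```text
3.375 [-6.34094408e-01  1.34553590e-01  1.85071936e+00  1.05152794e-04
  1.15636854e+00 -2.20572992e+00]
```

View pics/w1b.png

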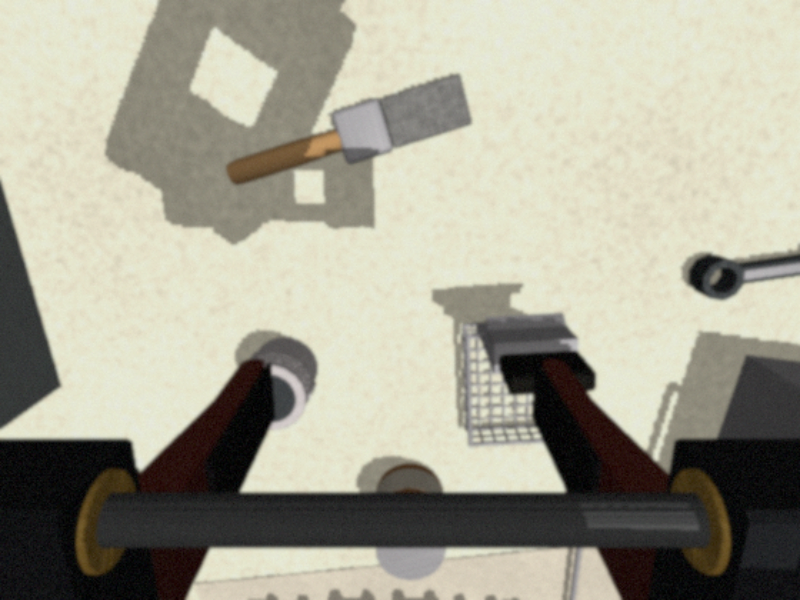

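The wrist image has "up" pointing at the robot, so the fingers partly hide the objects: piston crown at (283,395), grip at (545,370). I'll move the tool further ahead.

Run:
```python
from h import *
move_pose([0.54,-0.28,0.27],down(np.pi/2))
print(get_time(),get_joint_pos())
im,T=snap("wrist","w2")
cv2.imwrite("pics/w2b.png",cv2.convertScaleAbs(cv2.resize(im[:,:,::-1],(800,600)),alpha=1.6))
```

```text
4.0417 [-4.97108648e-01  3.27356499e-01  1.60053643e+00 -2.44015675e-04
  1.21541704e+00 -2.06898960e+00]
```

View pics/w2b.png

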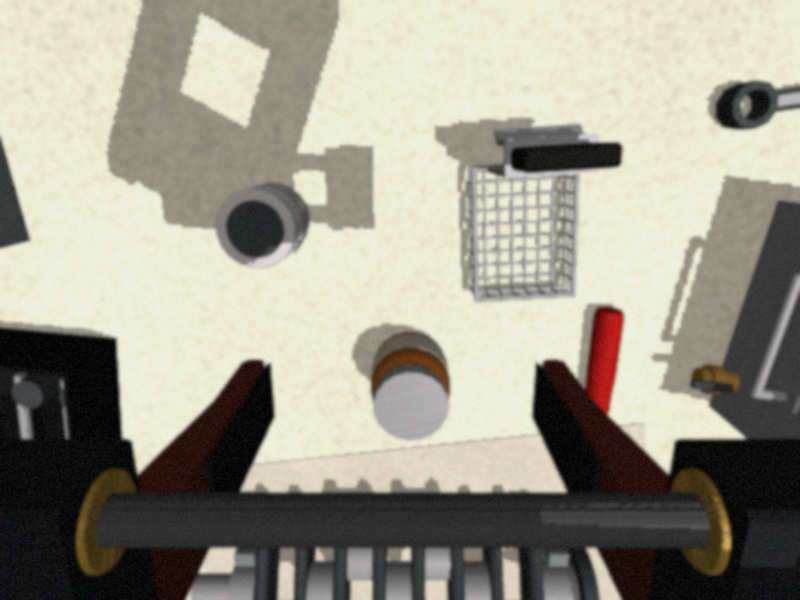

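Everything is clear now: piston patch at (256,228), grip top at about (567,153), pan corners (473,167) to (577,295), all in the 800-px image. Next I'll segment the dark blobs.

Run:
```python
from h import *
n,T,im=load("w2"); s=1.4286
g=cv2.GaussianBlur(im,(3,3),0).max(2)
print("levels",g[int(228/s),int(256/s)],g[int(153/s),int(567/s)],g[int(240/s),int(215/s)])
m=(g<45).astype(np.uint8)
N,l,st,c=cv2.connectedComponentsWithStats(m)
for i in range(1,N):
    if st[i,4]>150 and st[i,1]<200: print(i,st[i],c[i],onz(n,T,[c[i]],.064).round(4))
# piston patch
i=l[int(228/s),int(256/s)]; e=cv2.fitEllipse(max(cv2.findContours((l==i).astype(np.uint8),0,1)[0],key=len)); print("patch",e)
print("piston",onz(n,T,[e[0]],.064))
i=l[int(153/s),int(567/s)]; ct=max(cv2.findContours((l==i).astype(np.uint8),0,1)[0],key=len)
r=cv2.minAreaRect(ct); b=cv2.boxPoints(r); print("grip",r)
ap=cv2.approxPolyDP(ct,3,True).reshape(-1,2); print(ap.tolist())
big=cv2.resize(im,None,fx=6,fy=6,interpolation=cv2.INTER_CUBIC)
x0,y0=320,80
cv2.imwrite("pics/w2z.png",cv2.convertScaleAbs(big[y0*6:y0*6+600,x0*6:x0*6+780]if 0 else cv2.resize(im[80:220,310:450],None,fx=4.2,fy=4.2,interpolation=cv2.INTER_CUBIC),alpha=1.8))
```

```text
levels 24 19 145
1 [501  59  23  30 364] [510.26648352  74.25      ] [[ 0.4356 -0.0532  0.064 ]]
2 [522  61  19  24 320] [531.065625  72.471875] [[ 0.4339 -0.0328  0.064 ]]
4 [ 357  100   77   20 1265] [394.89090909 109.23399209] [[ 0.4693 -0.1652  0.064 ]]
5 [  0 104  18  68 666] [  5.75975976 146.2027027 ] [[ 0.507  -0.5715  0.064 ]]
7 [ 159  141   39   39 1161] [177.82859604 159.5047373 ] [[ 0.5209 -0.3914  0.064 ]]
8 [    0   142   560   278 60706] [279.72266333 338.83654005] [[ 0.7432 -0.2833  0.064 ]]
patch ((177.85743713378906, 159.53785705566406), (36.8439826965332, 38.448055267333984), 117.34310913085938)
piston [[ 0.52094238 -0.3914111   0.064     ]]
grip ((395.1322937011719, 109.11673736572266), (17.465919494628906, 76.47578430175781), 86.42366790771484)
[[433, 102], [360, 103], [357, 112], [367, 119], [431, 115]]
```

View pics/w2z.png

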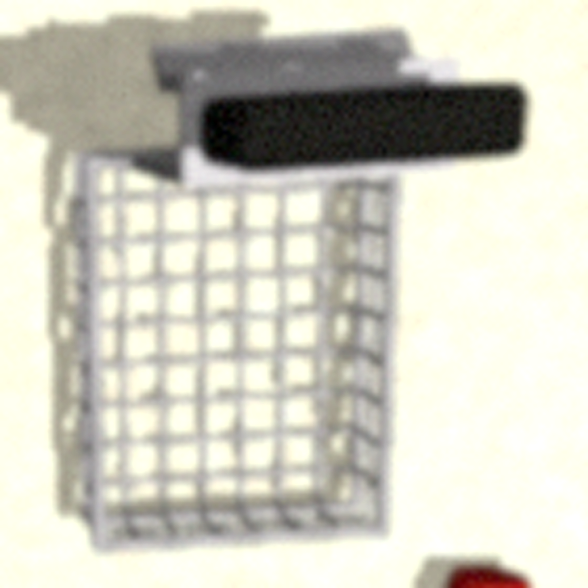

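Run:
```python
from h import *
n,T,im=load("w2")
f=lambda p: np.array(p,float)/4.2+[310,80]-0.0+(-.5+.5/4.2)
P=onz(n,T,f([(80,152),(98,548),(387,532),(398,178)]),.030); print(P.round(4)); 
print("sides",[np.linalg.norm(P[i]-P[(i+1)%4]).round(4) for i in range(4)])
FL,FR=P[1],P[2]; BL=P[0]
ydir=(FR-FL)/np.linalg.norm(FR-FL); xdir=(FL-BL)/np.linalg.norm(FL-BL)
print("angle of x", np.degrees(np.arctan2(xdir[1],xdir[0])), "from y", np.degrees(np.arctan2(-ydir[0],ydir[1])))
xr=(P[2]-P[3]); print("right side",np.degrees(np.arctan2(xr[1],xr[0])))
G=onz(n,T,f([(525,87),(525,150),(245,168),(245,92)]),.150); print(G.round(4),G.mean(0))
gy=(G[1]+G[0]-G[2]-G[3])/2; print("grip len",np.linalg.norm(gy),"ang",np.degrees(np.arctan2(-gy[0],gy[1])),"thick",np.linalg.norm(G[0]-G[1]),np.linalg.norm(G[2]-G[3]))
a=np.radians(3.5)
print("pan centre from front", (FL+FR)/2-.055*np.array([np.cos(a),np.sin(a),0]), "grip->floor center .063", G.mean(0)+.063*np.array([np.cos(a),np.sin(a),0]))
```

```text
[[ 0.4772 -0.2285  0.03  ]
 [ 0.587  -0.2193  0.03  ]
 [ 0.5822 -0.137   0.03  ]
 [ 0.4838 -0.1433  0.03  ]]
sides [np.float64(0.1103), np.float64(0.0825), np.float64(0.0986), np.float64(0.0855)]
angle of x 4.80173683789466 from y 3.3500496678169434
right side 3.685148983118358
[[ 0.4605 -0.1595  0.15  ]
 [ 0.472  -0.1581  0.15  ]
 [ 0.4753 -0.2114  0.15  ]
 [ 0.4614 -0.2123  0.15  ]] [ 0.46729157 -0.18533683  0.15      ]
grip len 0.053102541783613025 ang 2.315595455184625 thick 0.011609773878547641 0.013997848572168159
pan centre from front [ 0.52974183 -0.18147724  0.03      ] grip->floor center .063 [ 0.53017406 -0.18149077  0.15      ]
```

The measurements agree: the pan measures 110 x 82.5–85.5 mm, and its centre from the pan corners and from the grip match to 0.5 mm. Next is the piston pick and place.

Run:
```python
from h import *
a=np.radians(93.7); q=down(a)
move_pose([0.521,-0.3914,0.13],q)
movel([0.521,-0.3914,0.034],v=0.10)
f0=get_ft_force()
command_gripper(0.0)
print("w",get_grip_width()*88, get_ft_force()-f0,get_time())
movel([0.521,-0.3914,0.115],v=0.12)
print("w",get_grip_width()*88,"dF",get_ft_force()-f0)
ux=np.array([np.cos(a-np.pi/2),np.sin(a-np.pi/2)])
c=np.array([0.530,-0.1815])-0.004*ux
movel([*c,0.115],v=0.15)
print(get_tcp_pos(),get_time())
im,T=snap("wrist","w3"); im2,T=snap("side","s3")
cv2.imwrite("pics/w3b.png",cv2.convertScaleAbs(np.vstack([cv2.resize(im[:,:,::-1],(400,300)),cv2.resize(im2[140:360,140:440,::-1],(400,293))]),alpha=1.5))
```

```text
w 58.833570815998215 [-1.03049612  3.55562999  3.13729306] 6.525
w 59.01767884270518 dF [-1.08847139  0.8841396  -3.65514579]
[ 0.52610608 -0.1824061   0.1150109 ] 8.9
```

View pics/w3b.png

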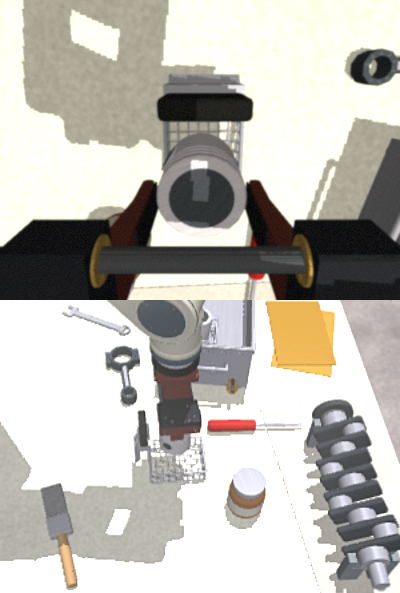

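The piston is held upright, aligned with the grip (column 205 against 202) and over the pan. I'll lower it until it touches.

Run:
```python
from h import *
p=get_tcp_pos()
movel([p[0],p[1],0.046],v=0.12)
hit=movel([p[0],p[1],0.034],v=0.02,until_force=2.5)
print("hit",hit,get_tcp_pos(),get_ft_force(),"expected z .038")
command_gripper(0.82)
wait(0.1)
print(get_grip_width(),get_ft_force())
p=get_tcp_pos(); movel([p[0],p[1],0.24],v=0.2)
print(get_time(),get_joint_pos())
im,T=snap("wrist","w4"); 
cv2.imwrite("pics/w4b.png",cv2.convertScaleAbs(cv2.resize(im[:,:,::-1],(800,600)),alpha=1.6))
```

```text
hit True [ 0.52619598 -0.1827357   0.03775693] [ 0.30014023 -1.35484729  0.28386447] expected z .038
0.8225712851196116 [ 1.00079184  0.7603595  -0.28745396]
11.8917 [-3.55149708e-01  2.76060047e-01  1.74565045e+00 -1.07027477e-04
  1.12258433e+00 -1.99062195e+00]
```

View pics/w4b.png

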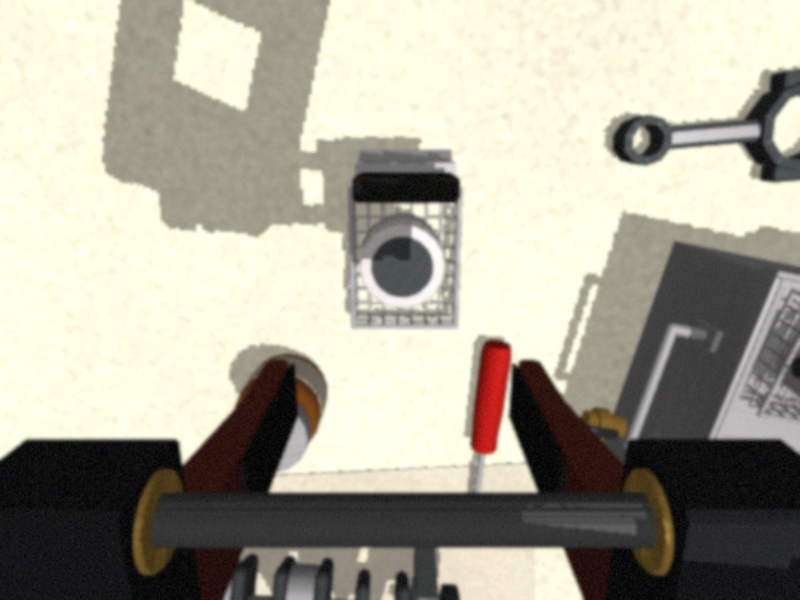

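The piston touched down at z = 0.0378 (0.038 expected) and stands upright inside the pan. Next I'll check the grip pose again and view the tank rim.

Run:
```python
from h import *
n,T,im=load("w4")
G=onz(n,T,np.array([(355,176.5),(458.5,175.5),(458.5,200),(355,201)])/1.42857,.150);print(G.round(4),G.mean(0))
gy=G[1]+G[2]-G[0]-G[3]; print(np.degrees(np.arctan2(-gy[0],gy[1])),np.linalg.norm(gy)/2)
P=onz(n,T,np.array([(353,327),(458,326)])/1.42857,.030);print("front",P)
c=onz(n,T,np.array([(402,267)])/1.42857,.068);print("piston",c)
move_pose([0.53,0.25,0.36],down(0))
im,T=snap("wrist","w5"); print(get_time(),get_joint_pos())
cv2.imwrite("pics/w5b.png",cv2.convertScaleAbs(cv2.resize(im[:,:,::-1],(800,600)),alpha=1.6))
```

```text
[[ 0.4632 -0.2115  0.15  ]
 [ 0.4593 -0.1589  0.15  ]
 [ 0.4716 -0.1577  0.15  ]
 [ 0.4755 -0.211   0.15  ]] [ 0.4674021  -0.18477541  0.15      ]
4.211442408278594 0.05308893486395631
front [[ 0.58744199 -0.21875363  0.03      ]
 [ 0.58125984 -0.13557977  0.03      ]]
piston [[ 0.52755009 -0.18350075  0.068     ]]
14.0583 [ 4.19639167e-01  2.22742003e-01  1.53800833e+00 -1.19105555e-04
  1.38140063e+00  4.20019213e-01]
```

View pics/w5b.png

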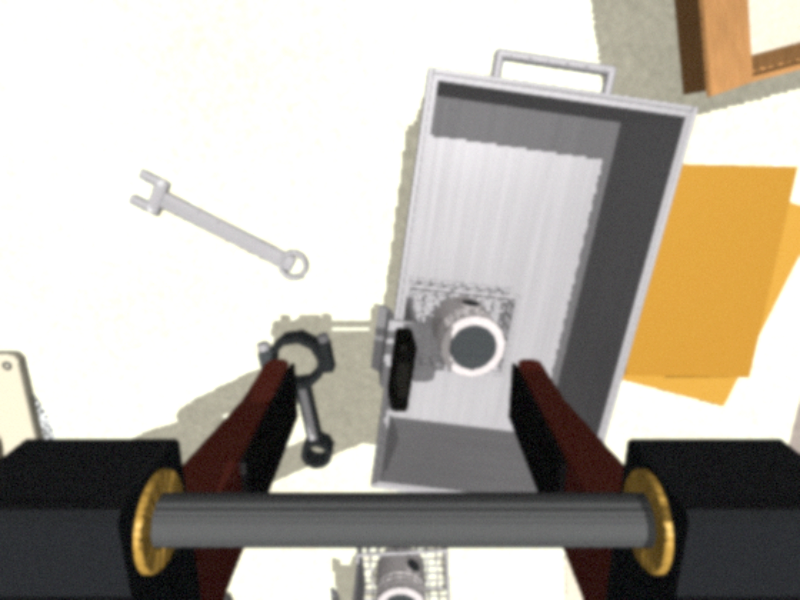

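Tank near rim runs from (432,75) at its left corner to (378,483) at its right. The hung grip is around (402,365), and the free length is above it in the image (+y). I'll enlarge the rim.

Run:
```python
import cv2,numpy as np
im=cv2.imread("pics/w5.png")
a=cv2.resize(im[40:200,250:330],None,fx=3.75,fy=3.75,interpolation=cv2.INTER_CUBIC)
b=cv2.resize(im[200:350,250:390],None,fx=3.5,fy=3.5,interpolation=cv2.INTER_CUBIC)
b=cv2.copyMakeBorder(b,0,600-b.shape[0],0,0,0)
cv2.imwrite("pics/w5z.png",cv2.convertScaleAbs(np.hstack([a,b]),alpha=1.3))
g=im.max(2)
for r in (60,80,100,120,140,160,180,340): print(r,g[r,255:315].tolist())
```

```text
60 [180, 181, 183, 182, 180, 180, 179, 180, 180, 180, 183, 182, 180, 181, 180, 180, 180, 181, 181, 180, 181, 184, 180, 181, 182, 184, 180, 182, 181, 182, 184, 183, 181, 181, 183, 183, 181, 183, 182, 182, 179, 170, 151, 136, 141, 144, 139, 140, 148, 145, 125, 92, 60, 46, 46, 44, 43, 42, 44, 46]
80 [182, 182, 180, 181, 184, 180, 183, 181, 181, 180, 180, 181, 183, 183, 180, 181, 182, 182, 182, 180, 181, 182, 183, 184, 180, 182, 181, 183, 183, 183, 181, 182, 182, 182, 179, 175, 157, 134, 114, 111, 118, 134, 142, 140, 143, 146, 145, 132, 109, 94, 85, 83, 83, 85, 84, 83, 85, 84, 86, 82]
100 [180, 182, 179, 181, 181, 179, 181, 181, 182, 181, 180, 182, 181, 180, 181, 181, 181, 180, 182, 180, 179, 182, 181, 181, 183, 181, 180, 169, 146, 124, 111, 113, 111, 114, 117, 115, 112, 115, 131, 143, 144, 141, 141, 146, 147, 149, 149, 149, 148, 147, 145, 147, 148, 151, 151, 150, 149, 145, 146, 148]
120 [181, 181, 180, 180, 182, 183, 182, 182, 182, 181, 180, 182, 179, 179, 181, 179, 180, 180, 180, 181, 182, 182, 182, 181, 172, 150, 127, 114, 113, 112, 113, 112, 113, 110, 109, 127, 141, 144, 136, 134, 14
[... 597 characters left out ...]
 139, 141, 138, 138, 136, 138, 139, 140, 140, 139, 139, 136, 137, 135, 136, 137, 139, 137, 141, 139, 139, 138]
180 [183, 181, 182, 179, 179, 180, 178, 180, 181, 179, 180, 182, 180, 181, 181, 181, 178, 167, 143, 123, 117, 113, 112, 111, 110, 106, 112, 125, 132, 130, 130, 134, 138, 136, 136, 137, 137, 137, 135, 135, 134, 135, 137, 137, 138, 136, 135, 136, 136, 135, 134, 135, 133, 137, 135, 138, 139, 138, 137, 139]
340 [179, 182, 177, 170, 155, 140, 133, 132, 132, 133, 136, 136, 135, 133, 132, 132, 133, 130, 128, 126, 125, 125, 124, 123, 124, 123, 120, 120, 119, 119, 116, 118, 113, 112, 112, 107, 107, 105, 103, 101, 99, 96, 92, 90, 88, 85, 81, 76, 76, 78, 78, 75, 73, 71, 72, 70, 72, 70, 68, 68]
```

View pics/w5z.png

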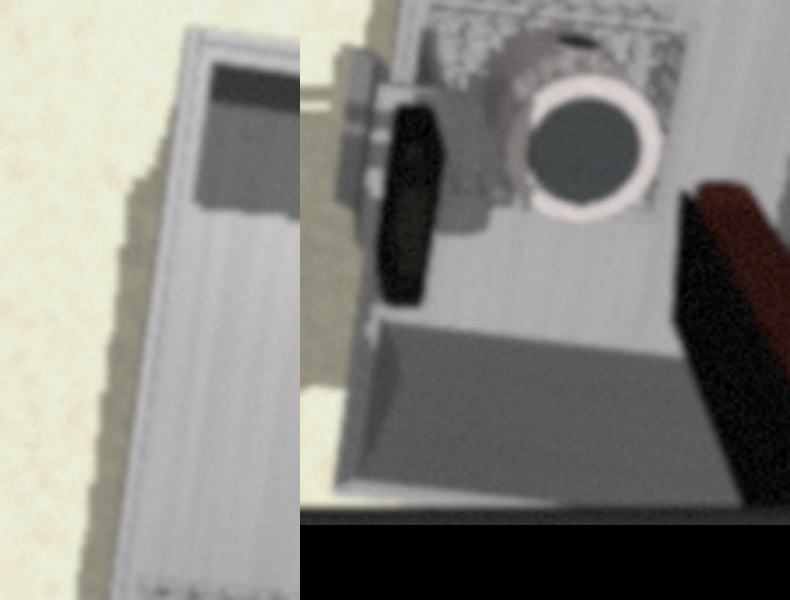

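Run:
```python
from h import *
n,T,im=load("w5"); print(T[:3,3])
o=[(295.3,80),(293,100),(290,120),(287.5,140),(284.3,160),(281.8,180)]
P=onz(n,T,o,.135); print("outer",P[:,:2].round(4).tolist())
d=np.polyfit(P[:,1],P[:,0],1); print("outer fit",d,"deg",np.degrees(np.arctan(-d[0])), "res",(P[:,0]-np.polyval(d,P[:,1])).round(4))
Q=onz(n,T,[(306,60),(303.2,80)],.135); print("inner",Q[:,:2].tolist(), "thick",(Q[:,0]-np.polyval(d,Q[:,1]))*np.cos(d[0]))
C=onz(n,T,np.array([(430,71),(694,110),(378,484)])/1.42857,.135); print("corners",C.round(4),np.linalg.norm(C[0]-C[1]),np.linalg.norm(C[0]-C[2]))
g=im.max(2).astype(int)
for r in (120,180,240): print(r,g[r,400:490].tolist())
# hung grip top, z .185
```

```text
[0.53008964 0.32853832 0.54709201]
outer [[0.5444, 0.3477], [0.5422, 0.3276], [0.5391, 0.3069], [0.5365, 0.2855], [0.533, 0.2635], [0.5302, 0.2407]]
outer fit [0.13575993 0.49747578] deg -7.7312046530058955 res [-0.0002  0.0002 -0.      0.0002 -0.0003  0.    ]
inner [[0.5553294247327016, 0.36719379296300064], [0.5527444225791158, 0.3476805565743614]] thick [0.0079298  0.00799332]
corners [[0.55   0.377  0.135 ]
 [0.7441 0.3505 0.135 ]
 [0.5076 0.0304 0.135 ]] 0.19587637916766112 0.3492109470602773
120 [138, 136, 136, 137, 137, 136, 138, 137, 135, 135, 137, 137, 140, 135, 136, 133, 133, 133, 135, 127, 110, 89, 82, 77, 79, 73, 63, 52, 48, 48, 49, 45, 49, 47, 48, 45, 44, 48, 46, 47, 48, 45, 49, 48, 47, 48, 47, 49, 49, 46, 49, 46, 46, 48, 47, 46, 46, 47, 48, 50, 48, 45, 50, 46, 49, 48, 48, 55, 74, 105, 122, 130, 129, 133, 135, 136, 138, 141, 144, 145, 144, 144, 145, 145, 145, 144, 143, 144, 144, 143]
180 [130, 130, 131, 130, 123, 106, 88, 82, 78, 78, 74, 67, 55, 50, 46, 48, 46, 45, 48, 45, 47, 47, 46, 45, 46, 45, 46, 48, 49, 46, 47, 47, 47, 48, 48, 47, 46, 49, 48, 47, 47, 47, 46, 46, 46, 48, 44, 47, 48, 45, 49, 62, 90, 114, 129, 127, 129, 131, 136, 135, 140, 141, 142, 142, 143, 143, 143, 143, 144, 142, 142, 143, 143, 141, 143, 143, 143, 144, 142, 142, 143, 142, 141, 143, 142, 143, 144, 143, 142, 141]
240 [45, 45, 46, 47, 49, 43, 40, 48, 47, 44, 45, 44, 46, 45, 43, 45, 48, 45, 44, 45, 47, 47, 46, 46, 44, 44, 45, 45, 46, 44, 44, 45, 44, 46, 55, 74, 104, 123, 127, 125, 123, 128, 131, 138, 139, 140, 141, 142, 142, 141, 141, 142, 140, 141, 139, 141, 143, 141, 141, 143, 140, 141, 143, 141, 141, 143, 140, 142, 143, 140, 142, 141, 141, 141, 142, 139, 142, 140, 142, 141, 143, 141, 141, 140, 142, 141, 142, 139, 142, 142]
```

Run:
```python
from h import *
n,T,im=load("w5")
P=onz(n,T,[(468.3,120),(451.8,180),(435.6,240)],.135)
d=np.polyfit(P[:,1],P[:,0],1); print(P.round(4),"deg",np.degrees(np.arctan(-d[0])))
a=np.radians(-7.8); ex=np.array([np.cos(a),np.sin(a)]); ey=np.array([-np.sin(a),np.cos(a)])
o=np.array([0.49747578+.13576*.29,.29])
print("outer near -> inner far along ex (192)",(P[:,:2]-o)@ex)
f=lambda p,z: onz(n,T,np.array(p)/3.5+[250,200]-.36,z)[:,:2]
# hung grip top z=.185: block right(+x) top edge? corners in crop
H=f([(88,108),(138,108),(122,303),(82,300)],.185); print("hung grip",H, H.mean(0),(H.mean(0)-o)@ex,(H.mean(0)-o)@ey)
print("left corner ey",(onz(n,T,[(302,50.5)],.135)[0,:2]-o)@ey)
c=f([(285,149)],.135-.1+.068); print("hung piston",c,(c-o)@ex,(c-o)@ey)
# lip left end / strap end of hung 
print("lip top end",(f([(60,48)],.135)-o)@ey, "pan rim left corner",(f([(432,5),(685,30)],.065-.03)-o)@ey)
```

```text
[[0.7321 0.3067 0.135 ]
 [0.7231 0.2405 0.135 ]
 [0.7135 0.1677 0.135 ]] deg -7.645131758790332
outer near -> inner far along ex (192) [0.19122687 0.19123789 0.19160066]
hung grip [[0.52282977 0.19793003]
 [0.53767312 0.197915  ]
 [0.53300481 0.13345288]
 [0.52055786 0.13450628]] [0.52851639 0.16595105] 0.008582654423506397 -0.12403171431834645
left corner ey 0.08739753483205863
hung piston [[0.59352511 0.15227168]] [0.0748464] [-0.12876183]
lip top end [-0.09134113] pan rim left corner [-0.08370212 -0.08012416]
```

The rim fits well: thickness 8.0 mm, yaw −7.7°, far inner face at 191.5 mm (192 expected). About 160 mm is free on the +y side, so the target is the middle of that. Now I'll grasp the grip and lift a little to check for sag.

Run:
```python
from h import *
command_gripper(1.0)
q=down(np.radians(3.8))
move_pose([0.4673,-0.185,0.20],q)
movel([0.4673,-0.185,0.111],v=0.1)
f0=get_ft_force();t0=get_ft_torque()
command_gripper(0.0)
print("w",get_grip_width()*88, get_ft_force()-f0,get_time())
im,T=snap("wrist","w6a")
movel([0.4673,-0.185,0.126],v=0.04)
wait(0.2)
print("w",get_grip_width()*88,"dF",get_ft_force()-f0,"dT",get_ft_torque()-t0,get_time())
im2,T=snap("wrist","w6b"); im3,_=snap("side","s6")
cv2.imwrite("pics/w6.png",cv2.convertScaleAbs(np.hstack([cv2.resize(im[:,:,::-1],(400,300)),cv2.resize(im2[:,:,::-1],(400,300))]),alpha=1.5))
cv2.imwrite("pics/s6z.png",cv2.convertScaleAbs(cv2.resize(im3[200:300,200:330,::-1],None,fx=6,fy=6,interpolation=cv2.INTER_CUBIC),alpha=1.2))
```

```text
w 13.701924137060951 [ 0.03958315  0.9703985  -1.7389173 ] 18.4083
w 13.918766598228501 dF [-0.2220064   1.08615736 -4.99094342] dT [ 0.07102666  0.18475669 -0.04586288] 19.1833
```

View pics/w6.png

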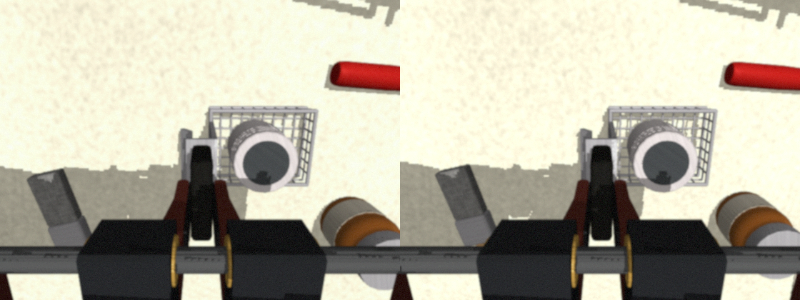

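View pics/s6z.png

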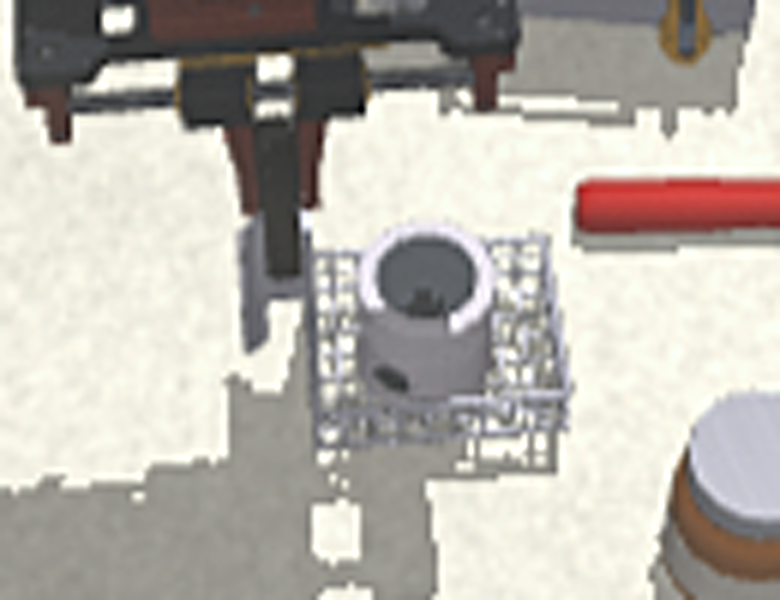

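```bash
cat >> h.py <<'E'
def patch(im_bgr,roi):
    x0,y0,x1,y1=roi
    g=cv2.GaussianBlur(im_bgr,(3,3),0).max(2)[y0:y1,x0:x1]
    N,l,st,c=cv2.connectedComponentsWithStats((g<45).astype(np.uint8))
    i=1+np.argmax(st[1:,4]); return c[i]+[x0,y0],st[i]
E
python3 - <<'E'
from h import *
for k in ("w6a","w6b"):
    n,T,im=load(k)
    print(k,patch(im,(335,185,410,260)))
a=load("w6a")[2];b=load("w6b")[2]
cv2.imwrite("pics/w6z.png",cv2.convertScaleAbs(np.hstack([cv2.resize(x[130:290,250:450],(400,320),interpolation=cv2.INTER_CUBIC) for x in (a,b)]),alpha=1.6))
# shift of pan right edge by phase/template
t=a[150:180,400:445]
for nm,(x0,y0,x1,y1) in dict(farcorner=(395,148,448,185),nearcorner=(395,235,448,262),lip=(255,180,300,215),patch=(335,190,410,255)).items():
    r=cv2.matchTemplate(b[y0-12:y1+12,x0-12:x1+12],a[y0:y1,x0:x1],cv2.TM_CCOEFF_NORMED)
    _,v,_,p=cv2.minMaxLoc(r); print(nm,v,p[0]-12,p[1]-12)
E
```

```text
w6a (array([366.92265193, 248.99171271]), array([ 17,  54,  28,  19, 362], dtype=int32))
w6b (array([366.8057971 , 249.08405797]), array([ 16,  54,  29,  19, 345], dtype=int32))
farcorner 0.7094680070877075 0 0
nearcorner 0.9558877944946289 -1 0
lip 0.983883798122406 -1 0
patch 0.9932842254638672 -1 0
```

View pics/w6z.png

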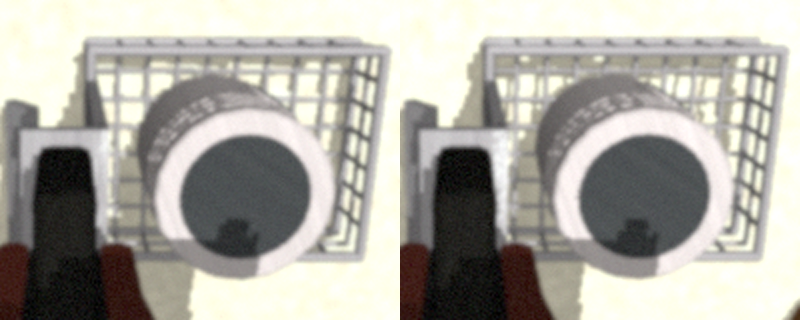

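The shift relative to the tool is under 1 px and the load reads 5.0 N, so there's no sag. I'll lift it above the hung grip's height and carry it over the free length.

Run:
```python
from h import *
movel([0.4673,-0.185,0.325],v=0.12)
a=np.radians(-7.7); ex=np.array([np.cos(a),np.sin(a)])
t=np.array([0.5368,0.29])+0.005*ex
movel([*t,0.325],frame=down(a),v=0.17)
wait(0.2)
print(get_time(),get_tcp_pos(),get_grip_width()*88,get_ft_force(),get_joint_pos())
im,T=snap("wrist","w7a")
movel([*t,0.262],v=0.08)
wait(0.2)
im2,T=snap("wrist","w7b"); im3,_=snap("side","s7")
cv2.imwrite("pics/w7.png",cv2.convertScaleAbs(cv2.resize(im2[:,:,::-1],(800,600)),alpha=1.5))
cv2.imwrite("pics/s7z.png",cv2.convertScaleAbs(cv2.resize(im3[60:220,220:360,::-1],None,fx=3.7,fy=3.7,interpolation=cv2.INTER_CUBIC),alpha=1.2))
print(patch(im[:,:,::-1],(335,185,410,260)),patch(im2[:,:,::-1],(335,185,410,260)))
```

```text
24.2667 [0.54178311 0.28911375 0.32503122] 13.770891046389831 [-0.4549096   0.13139684 -5.13538786] [4.70811069e-01 2.92129555e-01 1.52270726e+00 1.63451972e-06
 1.32673347e+00 6.05550667e-01]
(array([378.54601227, 250.79141104]), array([ 29,  60,  24,  13, 163], dtype=int32)) (array([377.50666667, 251.05333333]), array([ 28,  60,  24,  12, 150], dtype=int32))
```

View pics/w7.png

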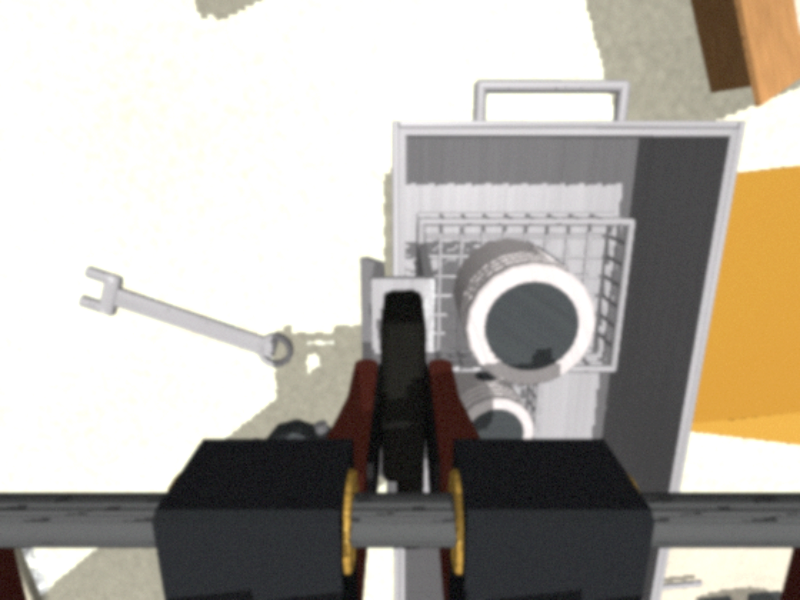

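View pics/s7z.png

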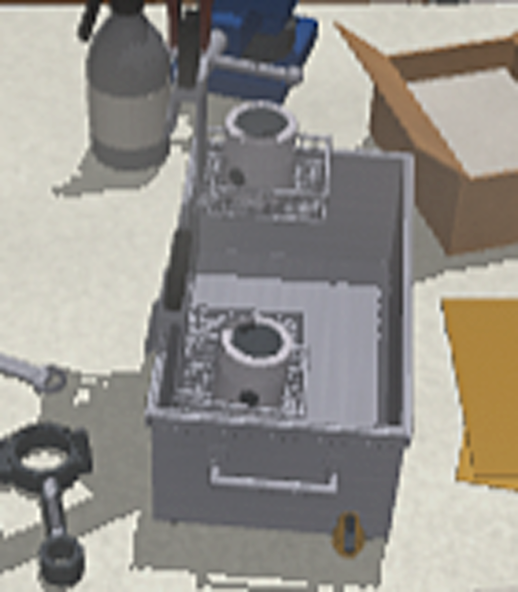

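Run:
```python
from h import *
n,T,im=load("w7b")
g=im.max(2).astype(int)
for r in (95,105,115,125,140,160): print(r,g[r,266:300].tolist())
for k in ("w6b","w7a","w7b"):
    _,_,b=load(k); a=load("w6a")[2]
    for nm,(x0,y0,x1,y1) in dict(rightedge=(425,150,450,260),nearcorner=(395,235,448,262),strap=(255,190,300,205)).items():
        ga=cv2.Canny(a,40,100).astype(np.float32);gb=cv2.Canny(b,40,100).astype(np.float32)
        ga=cv2.GaussianBlur(ga,(3,3),0);gb=cv2.GaussianBlur(gb,(3,3),0)
        r=cv2.matchTemplate(gb[y0-12:y1+12,x0-12:x1+12],ga[y0:y1,x0:x1],cv2.TM_CCOEFF_NORMED)
        _,v,_,p=cv2.minMaxLoc(r); print(k,nm,round(v,2),p[0]-12,p[1]-12)
```

```text
95 [195, 193, 194, 192, 192, 193, 191, 181, 164, 150, 153, 153, 145, 147, 150, 151, 148, 136, 118, 101, 93, 91, 92, 92, 93, 95, 92, 92, 93, 92, 93, 93, 92, 92]
105 [192, 194, 193, 193, 193, 194, 191, 182, 163, 149, 149, 152, 150, 143, 146, 150, 151, 137, 116, 97, 91, 87, 88, 89, 91, 90, 88, 85, 87, 86, 90, 89, 90, 89]
115 [194, 194, 194, 194, 193, 193, 192, 182, 161, 148, 151, 151, 147, 144, 149, 152, 148, 135, 116, 97, 92, 89, 89, 88, 90, 89, 88, 89, 86, 87, 88, 91, 90, 89]
125 [190, 185, 177, 152, 129, 122, 118, 119, 126, 137, 151, 150, 144, 141, 147, 149, 144, 135, 114, 98, 91, 87, 88, 88, 89, 87, 87, 87, 87, 87, 89, 89, 91, 90]
140 [195, 192, 181, 157, 131, 120, 119, 118, 123, 136, 149, 152, 145, 146, 145, 148, 149, 150, 153, 155, 152, 151, 150, 151, 154, 153, 150, 147, 148, 149, 150, 154, 153, 154]
160 [194, 183, 158, 134, 124, 121, 119, 117, 120, 136, 148, 151, 147, 142, 142, 146, 147, 147, 149, 151, 150, 150, 147, 147, 137, 120, 111, 122, 135, 135, 128, 128, 138, 145]
w6b rightedge 0.87 -1 0
w6b nearcorner 0.8 -1 0
w6b strap 0.91 -1 0
w7a rightedge 0.6 0 0
w7a nearcorner 0.77 0 -1
w7a strap 0.71 0 0
w7b rightedge 0.55 -1 0
w7b nearcorner 0.61 0 -1
w7b strap 0.77 0 0
```

Run:
```python
from h import *
n,T,im=load("w7b")
tcp=np.array([0.54178,0.28911]); a=np.radians(-7.7); ex=np.array([np.cos(a),np.sin(a)])
for r in (95,110,125):
    P=onz(n,T,[(274.3,r),(284,r)],.135)[:,:2]; print(r,((P-tcp)@ex*1000).round(2),P.mean(0))
# grip sleeve top z = tcp+.019+.020 ; black edge cols
g=im.max(2).astype(int)
z=.262+.039
for r in (205,208,212,220): print(r,g[r,262:306].tolist())
for r in (235,250,262): print(r,g[r,225:345].tolist())
print(((onz(n,T,[(270,205),(297,205)],z)[:,:2]-tcp)@ex*1000).round(2))
n,T,im=load("w5"); g=im.max(2).astype(int)
P=onz(n,T,[(295.3,80),(303.2,80)],.135)[:,:2]; print((P-tcp)@ex*1000)
```

```text
95 [-5.35  2.52] [0.5514629  0.37128135]
110 [-5.43  2.54] [0.5498557  0.35964304]
125 [-5.51  2.55] [0.54821154 0.34773707]
205 [140, 141, 141, 143, 144, 140, 126, 104, 79, 61, 45, 32, 23, 18, 19, 22, 22, 19, 20, 21, 17, 17, 14, 12, 12, 15, 19, 21, 30, 37, 55, 83, 113, 135, 146, 153, 153, 154, 157, 160, 162, 159, 138, 121]
208 [141, 142, 141, 141, 141, 131, 103, 63, 28, 17, 4, 11, 14, 17, 7, 9, 17, 18, 12, 9, 15, 20, 17, 15, 11, 12, 16, 5, 15, 12, 13, 27, 60, 101, 127, 144, 154, 157, 156, 156, 159, 159, 140, 119]
212 [141, 142, 142, 142, 141, 124, 93, 51, 18, 17, 8, 10, 15, 18, 17, 12, 11, 15, 14, 10, 13, 15, 6, 13, 12, 7, 11, 13, 14, 19, 13, 13, 34, 75, 124, 155, 162, 160, 156, 157, 160, 151, 126, 107]
220 [140, 141, 138, 131, 110, 70, 37, 18, 15, 14, 11, 10, 15, 7, 11, 12, 12, 13, 12, 18, 16, 9, 14, 9, 16, 15, 13, 14, 14, 13, 8, 7, 20, 37, 81, 130, 153, 159, 153, 153, 151, 142, 130, 125]
235 [122, 125, 125, 125, 126, 124, 124, 122, 123, 124, 122, 124, 124, 122, 121, 122, 121, 120, 122, 120, 122, 120, 119, 119, 120, 120, 118, 115, 106, 101, 99, 96, 97, 102, 104, 120, 132, 139, 134,
[... 721 characters left out ...]
, 74, 78, 80, 78, 75, 71, 78, 76, 78, 78, 74, 68, 67, 69, 71, 73, 78, 79, 80, 81, 86, 95, 108, 132, 155, 174, 179, 177, 177, 174, 172, 175, 177, 176, 173]
262 [117, 116, 120, 118, 120, 120, 120, 120, 120, 120, 120, 123, 123, 123, 123, 124, 121, 123, 120, 121, 113, 90, 65, 44, 39, 40, 42, 48, 47, 46, 45, 46, 50, 47, 48, 49, 48, 45, 32, 27, 17, 14, 18, 22, 20, 23, 28, 23, 27, 28, 26, 26, 28, 27, 26, 28, 28, 27, 26, 28, 30, 25, 30, 30, 26, 24, 28, 27, 26, 22, 20, 16, 16, 16, 13, 25, 32, 43, 38, 41, 38, 40, 38, 38, 38, 34, 35, 37, 37, 39, 36, 42, 50, 65, 73, 75, 72, 76, 73, 74, 77, 73, 76, 75, 72, 73, 71, 59, 44, 35, 32, 27, 30, 34, 35, 36, 36, 46, 55, 72]
[-4.56  6.75]
[-5.2052681   3.01791312]
```

```bash
python3 -c "
import cv2
a=cv2.imread('pics/w7b.png')[160:300,230:350]
cv2.imwrite('pics/w7z.png',cv2.convertScaleAbs(cv2.resize(a,None,fx=4.2,fy=4.2,interpolation=cv2.INTER_CUBIC),alpha=1.8,beta=20))"
```

```text
(no output)
```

View pics/w7z.png

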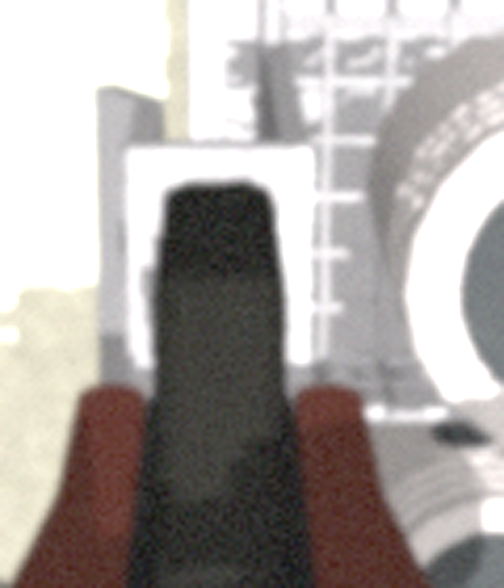

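Run:
```python
from h import *
n,T,im=load("w7b")
tcp=np.array([0.54178,0.28911]); a=np.radians(-7.7); ex=np.array([np.cos(a),np.sin(a)])
for z,px in [(.255,[(260.3,200),(304.8,200)]),(.255,[(260.8,215),(304.5,215)]),(.2435+.019+.02+.019,[(269,208),(294.5,208)]),(.262,[(263,240),(299,240)])]:
    P=onz(n,T,px,z)[:,:2]; print(z,((P-tcp)@ex*1000).round(2))
```

```text
0.255 [-11.27  13.02]
0.255 [-11.14  13.  ]
0.30150000000000005 [-4.97  5.7 ]
0.262 [-9.79  9.79]
```

Relative to the rim, the bend is about +2.4 mm into the tank and the yaw is aligned. I'll shift it −1.2 mm and go down with a force guard. Then I'll ease the strap back to the wall just above the rim, so it can't swing on release, and seat it.

Run:
```python
from h import *
a=np.radians(-7.7); ex=np.array([np.cos(a),np.sin(a),0])
p=get_tcp_pos(); p=p-0.0012*ex
movel(p,v=0.03)
f0=get_ft_force()
h=movel([p[0],p[1],0.152],v=0.05,until_force=4)
print("1",h,get_tcp_pos(),get_ft_force()-f0,get_time())
im,T=snap("wrist","w8"); im3,_=snap("side","s8")
cv2.imwrite("pics/w8b.png",cv2.convertScaleAbs(np.hstack([cv2.resize(im[100:310,180:460,::-1],(400,300)),cv2.resize(im3[60:220,220:400,::-1],(400,356))[:300]]),alpha=1.5))
```

```text
1 False [0.54082946 0.2896644  0.15223355] [-0.42861875 -0.65642121  0.24185962] 28.1583
```

View pics/w8b.png

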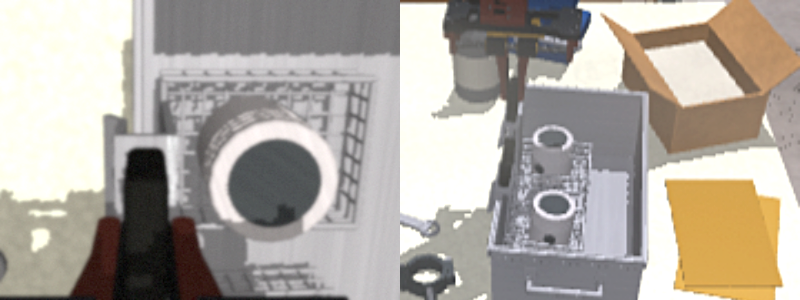

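The rim (columns 133–155) enters between the lip and strap of the bend plate (115–182) with no contact. Now I'll seat it.

Run:
```python
from h import *
a=np.radians(-7.7); ex=np.array([np.cos(a),np.sin(a),0])
f0=get_ft_force(); p=get_tcp_pos()
h=movel(p-0.006*ex,v=0.015,until_force=2.5)
q=get_tcp_pos(); print("slide",h,(q-p)@ex*1000,get_ft_force()-f0)
movel(q+0.0007*ex,v=0.01); q=get_tcp_pos(); f0=get_ft_force()
h=movel([q[0],q[1],0.140],v=0.012,until_force=4)
r=get_tcp_pos(); print("seat",h,r,get_ft_force()-f0,get_ft_torque(),get_time())
```

```text
slide True -5.316488020809353 [3.68155715 0.85355402 2.35476046]
seat True [0.53590466 0.28985392 0.14601773] [-2.22952083 -0.50788308  9.40898232] [-0.06930679  0.11984069  0.01618166] 29.6083
```

Contact came at TCP z = 0.1460, exactly as predicted for the bend on the rim. Releasing now.

Run:
```python
from h import *
command_gripper(0.5)
wait(0.2); print(get_ft_force())
p=get_tcp_pos(); movel([p[0],p[1],0.24],v=0.1)
a=np.radians(-7.7)
move_pose([0.53,0.25,0.36],down(a)); wait(0.3)
im,T=snap("wrist","w9"); im3,_=snap("side","s9"); im4,_=snap("top","t9"); print(get_time())
cv2.imwrite("pics/w9b.png",cv2.convertScaleAbs(cv2.resize(im[:,:,::-1],(800,600)),alpha=1.5))
cv2.imwrite("pics/s9z.png",cv2.convertScaleAbs(cv2.resize(im3[80:360,200:440,::-1],(514,600),interpolation=cv2.INTER_CUBIC),alpha=1.2))
```

```text
[-0.56491864  0.56697069  1.41536499]
32.5917
```

View pics/w9b.png

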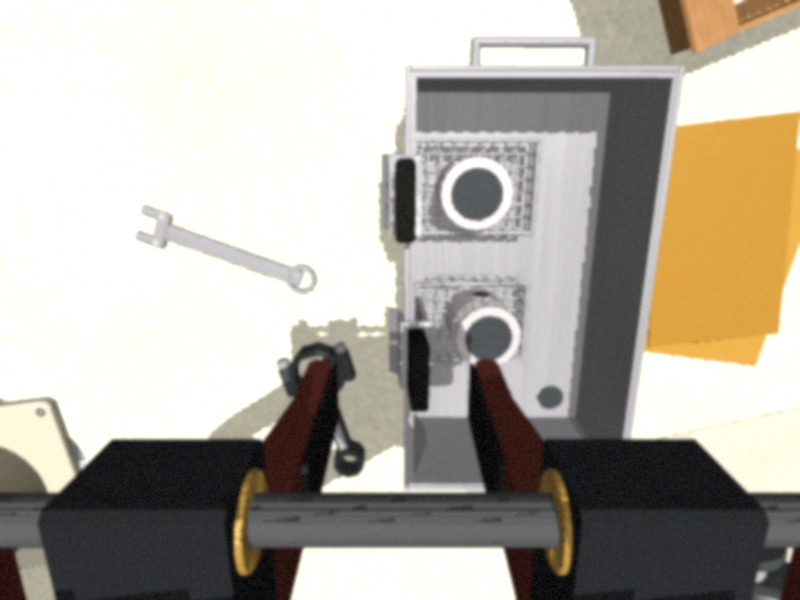

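View pics/s9z.png

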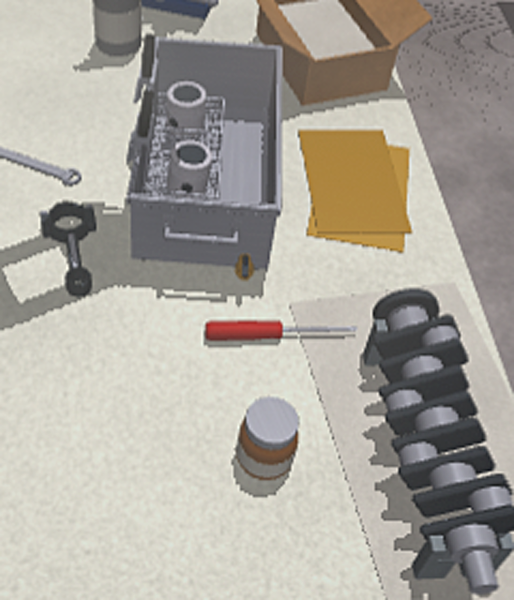

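The basket hangs level on the rim (grip at (405,200), pan rows 140–240) with the piston upright. There's a clear gap of about 35 px to the other basket, whose pan starts at row 277. The rod, driver and jar look unmoved.

Run:
```python
from h import *
n,T,im=load("w9")
G=onz(n,T,np.array([(395,160),(414,160),(414,241),(396,241)])/1.42857,.185)
print(G.mean(0), "expected ~", [.5359,.2899])
P=onz(n,T,np.array([(475,239),(475,277)])/1.42857,.065); print("pan gap",np.linalg.norm(P[0]-P[1]))
job_done(); print(get_time())
```

```text
[0.53635819 0.289759   0.185     ] expected ~ [0.5359, 0.2899]
pan gap 0.035943974991421164
the job is handed in; nothing more can be done
the job is handed in; nothing more can be done
```

The piston is standing crown up in the dip basket, and the loaded basket is hooked over the tank's near rim, inside the tank. I handed the job in at about 32.6 s.

- **Piston:** it touched the basket floor within 0.3 mm of the expected height and was released there.
- **Basket lift:** after a 15 mm test lift it had not sagged, and the load read about 5 N. The task asks for a pinch of 80 N or more, but the gripper's force is fixed at half its most (about 30 N). It held throughout.
- **Hooking:** the bend met the rim exactly at the predicted height (TCP z = 0.146 m). I eased the strap back towards the tank wall before release so it would not swing. That leaves the rim nearer the strap side of the gap than its middle.
- **Last checks:** the final picture shows the basket level, with its grip within 1 mm of the release position. The gap to the other basket is about 36 mm.
- **Bystanders:** the other basket, rod, jar and screwdriver look unmoved in the last pictures. I judged that by eye and did not measure it.

The seating contact peaked at 9.4 N, and no check failed.

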